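# Load-test a D cell with a guarded lever

## Robot

A 7-joint arm with a two-finger parallel gripper is mounted at the origin on a cart in front of the work surface, level with it; the furniture and walls round the work are solid. World frame = base frame: x ahead of the robot, y to its left, z up, the work surface at z = 0. Lengths are in m, angles in rad, forces in N, time in s.
With the tool pointing down it reaches from about 0.4 to 0.85 m from the base axis. Payload 10.4 kg.
Tool frame: the origin (TCP) lies midway between the tips of the shut fingers; the grasp point (between the pads) lies 19 mm behind it; z points along the fingers, y is the line along which they close (so a half turn about z gives the same grasp; the last joint's range is limited). The gripper opens to 87 mm and grips with 3 to 60 N. Pads are 19 mm wide; open, the fingers measure 117 mm over their backs; the gripper's body (75 mm by 190 mm) begins 51 mm behind the grasp point.
Start: joints at [1.302, 0.332, -0.065, 1.46, 0.022, 1.35, -0.088], TCP at [0.152, -0.606, 0.223] pointing down, gripper open.
Joint ranges: [-2.6, 2.6], [-0.5, 2.12], [-1.47, 1.34], [0.16, 2.42], [-1.27, 4.41], [0.06, 2.06], [-2.6, 2.6]. Speed limits (rad/s): [2.22, 2.22, 2.79, 2.79, 3.14, 3.14, 3.14].

## Interface

Orientations are given as a unit quaternion [x, y, z, w].
In Python, from bench import r gives the robot as it stands.
- The arm moves only by the tool apply_moves, never from a script. Its argument "steps" is a list of rows, each a list of 7 numbers: the turn, a rotation vector about the tool's x, y, z in rad, then the shift along the tool's x, y, z in mm, then the opening, from -1 (shut) to 1 (fully open). In form: [[ax, ay, az, x, y, z, claw], ...]. A call has 1 to 20 rows; each row is the pose to reach, as a shift and turn from the pose commanded when the call began, along the tool's axes at that moment; what a row does not reach only later rows make up. A row lasts 1/12 s, in which the tool goes at most 41.7 mm and 7.16 degrees, less where a joint would pass 70% of its speed; a pose out of reach is approached as far as the arm can. A call with a gripper value outside its range is refused whole. The fingers move at their own pace and stop on an object; "force" is the grip in N (left out, the last holds). Time passes only in rows, so rows that repeat a pose let the fingers close. It gives the time, the measured TCP pose, the force, the opening and the grip force at its end, in the units of the state.
- r.read_state(): the state, without advancing time (a new reading comes with each control period).
- r.camera(name): name is "scene" or "top" or "wrist"; returns a dict with "pixels" (420x560x3 uint8, red, green, blue), "z_map" (420x560 float32, m along the optical axis (not along the pixel's ray), 0 where there is no reading), "fovy" (degrees; the focal length in pixels is half the picture's height over the tangent of half this angle, whatever the lens; pixels are square), "cx", "cy" (the principal point, pixels), "position" and "orientation" of the camera in the world. Camera axes: x right, y down, z forward; pixel columns grow to the right and rows downward; lengths in m; the calibration is good to about 2 mm. A picture is of the moment at which its call begins.
- r.close_job(): hands the job in; it is judged then, once.
The state is a dict: "time": time; "joint_positions": joint angles; "joint_vel": joint speeds; "joint_torque": joint torques, N m; "ee_pos": TCP position; "eef_rot": TCP orientation; "ft_force": force on the tool from outside, world axes, zero at the start; "torque": the same for the moment, N m; "width": finger opening in m; "grip_force": force on a finger pad.
Only numpy, scipy, OpenCV 4.12 (cv2) and the standard library are available. Lean on these libraries where they do the work, as an engineer would, in place of code of your own. Each camera call takes 0.05 s, during which the arm holds its last target. There are 200 camera calls.

## Task

Stand the D cell upright in the square well of the battery tester and let go of it; then flip the tester's steel safety catch up and over towards its front until it rests clear of the lever, and only after that take the lever's black T-handle, pull it all the way forward to its stop and hold it there. Finish still holding the handle at the stop, because the lever springs back when released; leave the other things on the tables where they are.

Things in the scene. Friction and masses are not known exactly. Their poses are not given: they have to be found in the camera images.
- tester: Battery tester fixed to the table: aluminium base plate 210 x 240 mm (x -125 to 85, y -120 to 120 mm), top 12 mm up, grey housing along its rear (x 37 to 83 mm, 58 mm high). Origin on the table, x points to its rear, away from the robot (front is -x), y to its left, z up; turned by up to 0.3 rad. Lever and catch both swing in its plane y = -60 mm. The well is at x -30, y 60 mm.
- well (a point): Centre of the floor of the tester's square cell well (floor 12 mm above the table, axes as the tester). Open at the top, 44 x 44 mm inside, 4 mm black walls that rise 25 mm above this point. A cell stands in it with about 35 mm sticking out.
- lever: The whole load lever: steel stem 14 mm thick with the black T-handle at its top. Origin at the middle of its hinge pin (tester x 0, y -60, z 50 mm), axes as the tester when at rest, turning with it; the pin runs along y between 6 mm steel cheeks up to z 60 mm.
- catch_hinge (a point): Middle of the catch's hinge pin, tester x -75, y -60, z 85 mm; axes as the tester, the pin runs along y, between 6 mm steel cheeks up to z 95 mm.
- catch (a joint): Steel safety catch, 50 g, hinged at its front end. 0: lies level, pointing rearward, its nose against a lug on the lever, which it locks. Grows as it is flipped up and over to the front (-x), stop at 2.2 rad. No spring, slight friction: past about 1.6 rad it falls by its weight to the stop and stays there; below about 0.9 rad it falls back.
- catch_tab (a point): Pinch point on the catch's upright ribbed thumb tab, 13 mm below its top; tab 12 mm thick in y, 18 mm the other way, rising 49 mm above the 14 mm wide catch bar. At joint 0 it is 35 mm rearward of and 42 mm above the catch's pin (tester x -40, z 127 mm); swings on a 55 mm radius; at the stop x -130, z 89 mm. Pinched across y, the tab can turn between the fingers.
- lever_swing (a joint): Load lever, hinged at its foot. 0: at rest, leaning 0.45 rad to the rear; grows as the handle is pulled to the front (-x), stop at 0.90 rad (0.45 rad forward of upright). A spring draws it back to 0: about 1.5 N at the handle at rest, 5 N at the stop. With the catch down it moves only about 0.1 rad.
- lever_handle (a point): Middle of the lever's black T-handle: a round crossbar 26 mm thick and 44 mm long, parallel to the hinge pins (tester y), flat at both ends, 140 mm from the lever's pin; a 20 mm thick neck below it. At rest this point is at tester x 61, y -60, z 176 mm, at the stop x -61, z 176 mm, midway z 190 mm. The crossbar revolves freely on the lever, so it can be pinched on its two ends and pulled round without turning the hand.
- cell: D-size battery (dark blue barrel, orange-gold band at the top), loose, standing upright on the table to the left of the tester: 33 mm diameter, 60 mm high, 0.1 to 0.2 kg. Origin at the centre of its underside.
- jar: Bystander: small pale parts jar with a cream lid, 45 mm diameter, 61 mm high, standing to the left of the tester; it and the cell may have changed places. Origin at the centre of its underside.
- reel: Bystander: reel of solder, 55 mm diameter, 45 mm high, on the right-hand table near its front edge. Origin under its centre.
- tin: Bystander: flat green tin, 60 x 85 x 18 mm, left of the cell and jar. Origin under its centre.

How it is judged:
On the way, in this order (a step that is already met when the one before it is completed fails the run):
1. the cell stands in the well, released, the catch still down (horizontal distance between cell and well below 0.012 m and z of cell in the frame of well below 0.006 m and angle between cell's own z axis and vertical below 0.15 rad and contact force between the fingers and cell below 0.05 N and value of joint catch below 0.5 rad), for 0.2 s.
2. the catch is flipped over, the lever still at rest (value of joint catch above 1.9 rad and value of joint lever_swing below 0.25 rad), for 0.2 s.
3. the lever is pulled to its stop by the handle (value of joint lever_swing above 0.8 rad and contact force between the fingers and lever above 1 N), for 0.3 s.
At the end, for the whole second after the job is handed in: Cell in the well (12 mm of its centre, underside within 6 mm of the floor, tilt under 0.15 rad), untouched by the fingers; catch flipped over (above 1.9 rad); lever at its stop (above 0.80 of 0.90 rad), held there by the fingers on the handle (above 1 N) through the last second (all of step 3 and horizontal distance between cell and well below 0.012 m and z of cell in the frame of well below 0.006 m and angle between cell's own z axis and vertical below 0.15 rad and contact force between the fingers and cell below 0.05 N and value of joint catch above 1.9 rad); the arm keeps its last pose, push and grip.
It fails at once if the lever is forced past the closed catch (value of joint lever_swing above 0.3 rad and value of joint catch below 0.8 rad).
It fails at once if the jar is shifted by more than 30 mm or tipped over (distance of jar from where it was at the start of the episode above 0.03 m or angle between jar's own z axis and vertical above 0.5 rad).
It fails at once if the reel is shifted by more than 30 mm or tipped over (distance of reel from where it was at the start of the episode above 0.03 m or angle between reel's own z axis and vertical above 0.5 rad).
It fails at once if the tin is shifted by more than 30 mm or tipped over (distance of tin from where it was at the start of the episode above 0.03 m or angle between tin's own z axis and vertical above 0.5 rad).
It also fails if it takes over 69 s, if anything falls off the work surface, if the arm or the gripper's body presses on something with over 40 N, if the wrist force passes 120 N, or if a joint passes its speed limit or range.

## Working session

There is one attempt and no reset: what is moved stays moved. The work goes in short steps, Python scripts to look and compute and a tool call to move; the robot and the scene stay as the last step left them, time stands still between calls to the robot, and variables do not carry over. Pictures are saved under pics/ and viewed, at most 10 in all, crops included, and the job is handed in when it is done.

Besides the shell and the picture viewer there is one more tool, called after "Request:" in YAML: its name, and indented under it one key for each argument. apply_moves: Moves the arm, as the interface text tells. Its arguments: {"type":"object","properties":{"steps":{"type":"array","items":{"type":"array","items":{"type":"number"}}},"force":{"type":"number"}},"required":["steps"]}

```bash
mkdir -p pics; ls; cat > h.py <<'E'
import numpy as np, cv2
from scipy.spatial.transform import Rotation as R
from bench import r
def cam(n):
    c=r.camera(n); c['f']=210/np.tan(np.radians(c['fovy'])/2); return c
def cloud(c):
    v,u=np.mgrid[:420,:560]; z=c['z_map']
    p=np.stack([(u-c['cx'])/c['f']*z,(v-c['cy'])/c['f']*z,z],-1)
    return R.from_quat(c['orientation']).apply(p.reshape(-1,3)).reshape(420,560,3)+np.array(c['position'])
def save(n,im): cv2.imwrite('pics/'+n+'.png',im[...,::-1])
E
python3 - <<'E'
from h import *
print(r.read_state())
for n in ('scene','top'):
    c=cam(n); np.savez(n+'.npz',P=cloud(c),I=c['pixels']); save(n,c['pixels'])
    print(n,c['f'],c['cx'],c['cy'],c['position'],c['orientation'],(c['z_map']>0).mean())
E
```

```text
pics
{'time': 0.0, 'joint_positions': array([ 1.30237364,  0.33288107, -0.06466883,  1.46094969,  0.02161611,
        1.3499048 , -0.08849688]), 'joint_vel': array([ 5.60236720e-04, -9.73906410e-04,  1.93269750e-03,  2.45883540e-05,
       -2.47284239e-04, -1.21102286e-04,  1.44474850e-03]), 'joint_torque': array([ 2.82817609e-04, -6.23255610e+01,  2.50780920e-02, -3.89893305e+01,
       -6.13456196e-02,  3.97852168e-02,  1.19030706e-04]), 'ee_pos': array([ 0.15197098, -0.60583703,  0.22174413]), 'eef_rot': array([ 9.92455747e-01,  1.22601253e-01, -1.34895577e-04, -7.10918152e-04]), 'ft_force': array([0.51295396, 0.28866244, 0.23751686]), 'torque': array([ 0.00147791, -0.02233206,  0.05527305]), 'grip_force': 0.0, 'width': 0.08683000657663748}
scene 469.2945683369184 281.1999764672854 210.38256886036208 [-0.3306247   0.71223858  0.70395919] [-0.42019405  0.75216937 -0.44919363  0.23643875] 0.9143027210884354
top 461.9206454491004 273.5431819953706 206.03740808536858 [0.23049731 0.15713555 1.50713108] [ 0.71303366 -0.69373349  0.07084383 -0.07278735] 0.9961054421768708
```

View pics/scene.png

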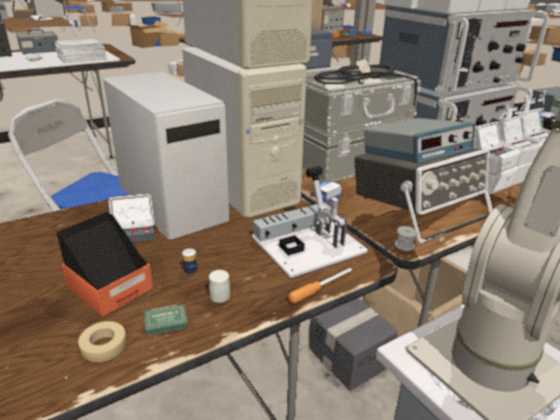

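View pics/top.png

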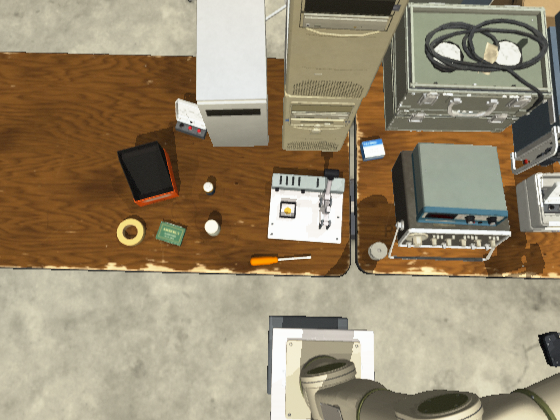

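The scene view shows the cell (gold top) at (190,261), the jar at (219,287), the tin at (165,320), and the tester around (305,240). In the top view these are the cell at (208,187), jar at (211,228), tester plate at (270–343, 172–242), well at (288,210) and lever handle at (332,174).

```bash
python3 - <<'E'
from h import *
d=np.load('top.npz');P,I=d['P'],d['I']
s=np.load('scene.npz');S,SI=s['P'],s['I']
def near(P,c,rad,z0,z1):
    m=(np.hypot(P[...,0]-c[0],P[...,1]-c[1])<rad)&(P[...,2]>z0)&(P[...,2]<z1); return m
for n,(u,v) in dict(cell=(208,187),jar=(211,228),tin=(171,233),reel=(377,250)).items():
    c=P[v,u]; print(n,c.round(4))
    for Q,nm,zz in((P,'top',0.7),(S,'scene',0.7)):
        m=near(Q,c,.04,c[2]-.012,c[2]+.008); q=Q[m]
        if len(q): print('  ',nm,m.sum(),((q.min(0)+q.max(0))/2).round(4),np.ptp(q,axis=0).round(4), cv2.minEnclosingCircle(q[:,:2].astype(np.float32)))
tab=P[200:240,220:260][...,2]; print('table z',np.median(tab))
# plate
for Q,J,nm in((P,I,'top'),(S,SI,'scene')):
    c=P[225,300]
    m=(np.abs(Q[...,2]-.012)<.006)&(np.hypot(Q[...,0]-c[0],Q[...,1]-c[1])<.2)&(J.min(-1)>140)
    q=Q[m][:,:2]; print(nm,m.sum(),np.median(Q[m][:,2]),cv2.minAreaRect((q*1000).astype(np.float32)))
b=I[150:260,250:360]; save('topcrop',cv2.resize(b,None,fx=5,fy=5,interpolation=cv2.INTER_CUBIC))
b=SI[155:285,235:375]; save('scenecrop',cv2.resize(b,None,fx=5,fy=5,interpolation=cv2.INTER_CUBIC)[:600])
for u,v in((332,174),(330,173),(288,210)): print(u,v,P[v,u].round(4))
E
```

```text
cell [0.5864 0.3787 0.0578]
   top 83 [0.5863 0.3797 0.0551] [0.0313 0.0327 0.0153] ((0.5878869295120239, 0.3805387318134308), 0.01749824546277523)
   scene 110 [0.5863 0.3814 0.0529] [0.0336 0.0311 0.0139] ((0.5870064496994019, 0.38006845116615295), 0.017648527398705482)
jar [0.4528 0.3616 0.0586]
   top 150 [0.4579 0.3605 0.0574] [0.0431 0.0412 0.0183] ((0.45782148838043213, 0.3619087338447571), 0.022327618673443794)
   scene 255 [0.4574 0.3626 0.0547] [0.0433 0.043  0.0158] ((0.4580322206020355, 0.3631916046142578), 0.0240170955657959)
tin [0.4393 0.4969 0.0159]
   top 405 [0.4404 0.4968 0.0139] [0.0748 0.0789 0.0199] ((0.439460426568985, 0.49685460329055786), 0.04000655934214592)
   scene 772 [0.4385 0.4968 0.0131] [0.0704 0.0796 0.018 ] ((0.4393463432788849, 0.4969548285007477), 0.040034275501966476)
reel [ 0.3991 -0.1668  0.0432]
   top 212 [ 0.3959 -0.1765  0.0433] [0.051  0.0601 0.0146] ((0.39665600657463074, -0.17595691978931427), 0.030696019530296326)
   scene 205 [ 0.3969 -0.1747  0.0392] [0.052  0.0631 0.0158] ((0.3964804708957672, -0.17486786842346191), 0.03210832178592682)
table z 0.00045924852452683407
top 2851 0.01249490835722411 ((481.41900634765625, 61.940940856933594), (239.2300567626953, 332.849853515625), 87.3364486694336)
scene 2629 0.011314921100554431 ((493.5179138183594, 62.14790344238281), (242.06869506835938, 278.0693054199219), 87.01139068603516)
332 174 [ 0.6057 -0.0064  0.1822]
330 173 [6.07e-01 3.00e-04 1.88e-01]
288 210 [0.5254 0.1177 0.0193]
```

View pics/topcrop.png

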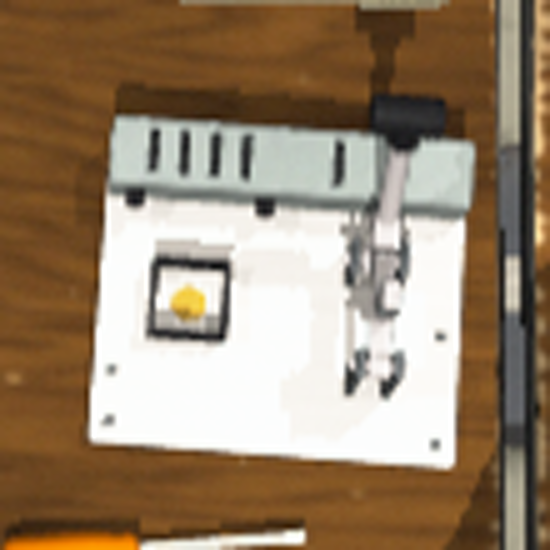

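View pics/scenecrop.png

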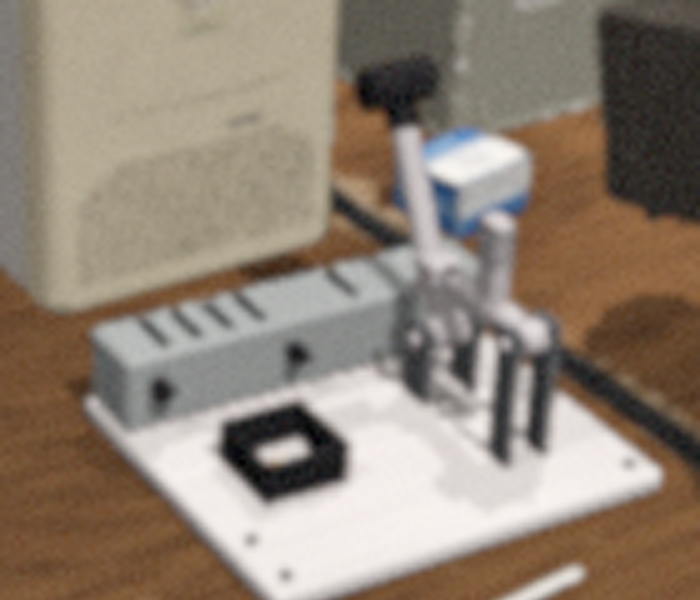

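The crops show the plate front corners at crop (90,443) and (453,467), the well's outer rim at (153,257)/(232,260)/(226,342)/(147,337), the black crossbar at (407,115) and the upright tab right of the stem at (388,295).

```bash
python3 - <<'E'
from h import *
from scipy.optimize import least_squares
c=cam('top')
def ray(u,v,z):
    p=np.array([(u-c['cx'])/c['f'],(v-c['cy'])/c['f'],1]); d=R.from_quat(c['orientation']).apply(p); o=np.array(c['position']); return (o+d*(z-o[2])/d[2])[:2]
cr=lambda x,y:(x/5+250-.4,y/5+150-.4)
obs=[((90,443),(-.125,.12),.012),((453,467),(-.125,-.12),.012),
((153,257),(-.004,.086),.037),((232,260),(-.004,.034),.037),((226,342),(-.056,.034),.037),((147,337),(-.056,.086),.037),
((113,116),(.083,.12),.058),((474,143),(.083,-.12),.058),((407,115),(.061,-.06),.188)]
W=[ray(*cr(*a),z) for a,_,z in obs]; M=np.array([b for _,b,_ in obs])
def T(p,m): a=p[2];return np.array([[np.cos(a),-np.sin(a)],[np.sin(a),np.cos(a)]])@m+p[:2]
f=lambda p:np.concatenate([T(p,m)-w for m,w in zip(M,W)])
s=least_squares(f,[.5,.06,-.05],loss='soft_l1',f_scale=.003); print(s.x.round(4)); print((s.fun.reshape(-1,2)*1000).round(1))
# black points from scene cloud: rim tops & handle
for n in('scene','top'):
    d=np.load(n+'.npz');P,I=d['P'],d['I']
    a=s.x[2]; q=(P[...,:2]-s.x[:2])@np.array([[np.cos(a),-np.sin(a)],[np.sin(a),np.cos(a)]])
    Q=np.dstack([q,P[...,2]]); ins=(abs(q[...,0])<.13)&(abs(q[...,1])<.125)
    m=ins&(abs(Q[...,2]-.036)<.004)&(abs(q[...,1]-.06)<.04)&(abs(q[...,0]+.03)<.05); k=Q[m]; print(n,'rim',m.sum(),k.min(0).round(4),k.max(0).round(4))
    m=ins&(Q[...,2]>.165);k=Q[m]; print('handle',m.sum(),np.percentile(k,3,0).round(4),np.percentile(k,97,0).round(4))
    m=ins&(Q[...,2]>.115)&(q[...,0]<-.02)&(q[...,0]>-.06);k=Q[m]; print('tab',m.sum(),k.min(0).round(4) if len(k) else '',k.max(0).round(4) if len(k) else '')
    m=ins&(Q[...,2]>.045)&(Q[...,2]<.065)&(q[...,0]>.0)&(q[...,1]>-.04);k=Q[m]; print('hous',m.sum(),np.percentile(k,2,0).round(4),np.percentile(k,98,0).round(4))
for m in((-.03,.06),(-.04,-.06),(.061,-.06),(-.13,-.06),(-.061,-.06)): print(m,T(s.x,np.array(m)).round(4))
E
```

```text
[ 0.5511  0.0588 -0.0431]
[[-0.   2.1]
 [-1.1 -1.3]
 [-0.3  0.7]
 [-1.9  0.2]
 [ 0.5 -0.5]
 [ 0.8  0.3]
 [-0.4  2.4]
 [ 1.  -2.8]
 [ 1.2 -1.1]]
scene rim 119 [-0.0599  0.0322  0.032 ] [-0.0013  0.0882  0.0396]
handle 160 [ 0.0461 -0.0777  0.1662] [ 0.0697 -0.0383  0.1885]
tab 73 [-0.0515 -0.0667  0.115 ] [-0.029  -0.0518  0.1396]
hous 650 [ 0.0353 -0.037   0.0455] [0.0805 0.1174 0.0602]
top rim 53 [-0.0558  0.0345  0.032 ] [-0.0034  0.0861  0.04  ]
handle 137 [ 0.0475 -0.0797  0.1687] [ 0.0721 -0.0386  0.1927]
tab 36 [-0.0502 -0.0658  0.116 ] [-0.0309 -0.0531  0.1468]
hous 683 [ 0.0357 -0.0366  0.0472] [0.0807 0.1139 0.0641]
(-0.03, 0.06) [0.5237 0.12  ]
(-0.04, -0.06) [5.086e-01 5.000e-04]
(0.061, -0.06) [ 0.6095 -0.0038]
(-0.13, -0.06) [0.4187 0.0044]
(-0.061, -0.06) [0.4876 0.0014]
```

```bash
cat >> h.py <<'E'
def rel(pos,yaw):
    "row (turn, shift mm) from measured pose to tool-down pose, tool x at yaw"
    s=r.read_state(); A=R.from_quat(s['eef_rot'])
    B=R.from_matrix(np.array([[np.cos(yaw),np.sin(yaw),0],[np.sin(yaw),-np.cos(yaw),0],[0,0,-1]]))
    return (A.inv()*B).as_rotvec().round(4),(A.inv().apply(np.array(pos)-s['ee_pos'])*1000).round(1)
E
python3 - <<'E'
from h import *
d=np.load('top.npz')['P'].reshape(-1,3); d=np.vstack([d,np.load('scene.npz')['P'].reshape(-1,3)])
print('rows x .1-.85, cols y -.75..+.55 (max z cm)')
ys=np.arange(-.75,.55,.1); print('      ',*['%5.2f'%y for y in ys])
for x in np.arange(.1,.9,.05):
    o=[]
    for y in ys:
        m=(d[:,0]>=x)&(d[:,0]<x+.05)&(d[:,1]>=y)&(d[:,1]<y+.1); o.append('%5.0f'%(100*d[m,2].max()) if m.any() else '    -')
    print('%.2f'%x,*o)
for w in([.38,-.2,.35],[.5,.2,.3],[.587,.38,.2]): print(w,rel(w,3.0985))
E
```

```text
rows x .1-.85, cols y -.75..+.55 (max z cm)
       -0.75 -0.65 -0.55 -0.45 -0.35 -0.25 -0.15 -0.05  0.05  0.15  0.25  0.35  0.45
0.10   -72    23    34    65    66     0     2     2     2     1   -72   -72   -72
0.15   -72    32    34   -72   -72   -63   -63   -63    -1   -63   -72   -72   -72
0.20   -72   -72   -72   -71   -72   -72   -72   -72   -72   151   -72   -72   -72
0.25   -72   -71   -72   -72   -72   -72   -72   -72   -72   -72   -71   -72   -72
0.30     1     1     1     1     1     1     1     1     1     3     1     1     1
0.35     1     1    10     2     2    11     5     2     3     3     1     1     2
0.40     1     1    21    21    21    21     5     2     2     2     6     7     3
0.45    14    14    28    29    29    29     2    14     4     2     7     7     3
0.50    15    14    28    28    28    28     2    15     4     2     1     1     7
0.55    21    20    27    27    27    27     6    19     7     6     1     6     9
0.60    14    14    26    26    26    25     6    20     7     7     1     6    13
0.65    53    52    25    25    25    25     1     1     1     1     1     1    16
0.70    54    54     -   -47     1     5    83    83    82    36    36    36    16
0.75    58    58    33    29    32    30     5    43    76    37    37    37     4
0.80    53    57    35    34    34    33     1   -72    59    37    37    37    11
0.85    53    57    36    38    35    33     1   -73    59    37    37    37    11
[0.38, -0.2, 0.35] (array([-3.0000e-04, -1.5000e-03, -2.8527e+00]), array([ 319.9, -338.4, -127.7]))
[0.5, 0.2, 0.3] (array([-3.0000e-04, -1.5000e-03, -2.8527e+00]), array([ 533.6, -697.1,  -77.3]))
[0.587, 0.38, 0.2] (array([-3.0000e-04, -1.5000e-03, -2.8527e+00]), array([ 661.8, -850.5,   22.8]))
```

Request:
apply_moves:
  steps:
    - [0, 0, -0.4, 0, 0, -158, 1]
    - [0, 0, -0.4, 0, 0, -158, 1]
    - [0, 0, -0.4, 0, 0, -158, 1]
    - [0, 0, -0.4, 0, 0, -158, 1]
    - [0, 0, -1.4, 296, -241, -158, 1]
    - [0, 0, -1.4, 296, -241, -158, 1]
    - [0, 0, -1.4, 296, -241, -158, 1]
    - [0, 0, -1.4, 296, -241, -158, 1]
    - [0, 0, -1.4, 296, -241, -158, 1]
    - [0, 0, -1.4, 296, -241, -158, 1]
    - [0, 0, -1.4, 296, -241, -158, 1]
    - [0, 0, -1.4, 296, -241, -158, 1]
    - [0, 0, -1.4, 296, -241, -158, 1]
    - [0, 0, -1.4, 296, -241, -158, 1]
  force: 15

```text
time: 1.32
ee_pos: [0.3848, -0.2937, 0.381]
eef_rot: [0.676, 0.737, 0.001, 0.0]
ft_force: [0.3, 0.3, 0.1]
width: 0.0874
grip_force: 0.0
```

```bash
python3 - <<'E'
from h import *
print(r.read_state()['joint_positions'].round(2))
for w in([.5,.15,.38],[.587,.38,.2]): print(w,rel(w,3.0985))
E
```

```text
[ 1.03  0.01 -0.47  1.51  0.    1.62  0.65]
[0.5, 0.15, 0.38] (array([ 1.9000e-03,  8.0000e-04, -1.4426e+00]), array([432.3, 152.5,   1.5]))
[0.587, 0.38, 0.2] (array([ 1.9000e-03,  8.0000e-04, -1.4426e+00]), array([653.9, 258.4, 181.8]))
```

Request:
apply_moves:
  steps:
    - [0, 0, -1.443, 432, 152, 2, 1]
    - [0, 0, -1.443, 432, 152, 2, 1]
    - [0, 0, -1.443, 432, 152, 2, 1]
    - [0, 0, -1.443, 432, 152, 2, 1]
    - [0, 0, -1.443, 432, 152, 2, 1]
    - [0, 0, -1.443, 432, 152, 2, 1]
    - [0, 0, -1.443, 432, 152, 2, 1]
    - [0, 0, -1.443, 432, 152, 2, 1]
    - [0, 0, -1.443, 432, 152, 2, 1]
    - [0, 0, -1.443, 432, 152, 2, 1]
    - [0, 0, -1.443, 654, 258, 182, 1]
    - [0, 0, -1.443, 654, 258, 182, 1]
    - [0, 0, -1.443, 654, 258, 182, 1]
    - [0, 0, -1.443, 654, 258, 182, 1]
    - [0, 0, -1.443, 654, 258, 182, 1]
    - [0, 0, -1.443, 654, 258, 182, 1]
    - [0, 0, -1.443, 654, 258, 182, 1]
    - [0, 0, -1.443, 654, 258, 182, 1]
    - [0, 0, -1.443, 654, 258, 182, 1]
    - [0, 0, -1.443, 654, 258, 182, 1]

```text
time: 2.98
ee_pos: [0.5873, 0.373, 0.1951]
eef_rot: [0.025, 1.0, -0.001, -0.002]
ft_force: [-0.6, -1.4, 0.4]
width: 0.0867
grip_force: 0.0
```

```bash
python3 - <<'E'
from h import *
print(r.read_state()['joint_positions'].round(2))
c=cam('wrist'); P=cloud(c); I=c['pixels']; save('w1',I)
q=P.reshape(-1,3); m=(np.hypot(q[:,0]-.587,q[:,1]-.38)<.035)&(q[:,2]>.05)&(q[:,2]<.07); q=q[m]; print(m.sum(),cv2.minEnclosingCircle(q[:,:2].astype(np.float32)),np.median(q,0))
print(rel([.587,.38,.03],3.0985))
E
```

```text
[-0.08  0.66 -0.89  1.24  0.5   1.46  0.61]
724 ((0.5880934596061707, 0.3811226189136505), 0.016669349744915962) [0.58688535 0.38116459 0.05665313]
(array([-0.0007, -0.0022, -0.0085]), array([  1.3,   8.5, 167.3]))
```

View pics/w1.png

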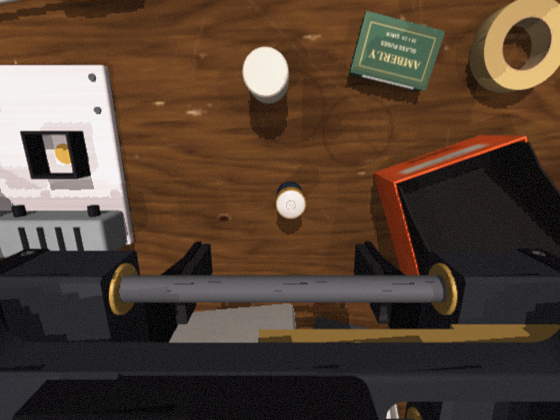

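The wrist view shows the cell at (291,203) between the fingers. The red box at (385,180) is close on the side the gripper body extends to, so I'm checking that clearance.

```bash
python3 - <<'E'
from h import *
d=np.vstack([np.load(n+'.npz')['P'].reshape(-1,3) for n in('top','scene')]+[cloud(cam('wrist')).reshape(-1,3)])
for th in (.12,.087):
  k=d[(d[:,2]>th)&(d[:,2]<.3)&(abs(d[:,0]-.587)<.2)&(abs(d[:,1]-.38)<.2)]
  k=k[k[:,2]<.165]
  for yaw in np.arange(0,3.14,.26):
    e=np.array([np.cos(yaw),np.sin(yaw)]);n=np.array([-e[1],e[0]])
    p=k[:,:2]-[.587,.381]; a=abs(p@e);b=abs(p@n)   # e = finger line
    dd=np.hypot(np.maximum(a-.095,0),np.maximum(b-.0375,0))
    print(th,round(yaw,2),dd.min().round(3),(dd<.01).sum(), k[dd.argmin()].round(3))
E
```

```text
0.12 0.0 0.053 0 [0.735 0.35  0.155]
0.12 0.26 0.047 0 [0.736 0.374 0.132]
0.12 0.52 0.05 0 [0.645 0.51  0.122]
0.12 0.78 0.037 0 [0.639 0.509 0.122]
0.12 1.04 0.042 0 [0.639 0.509 0.122]
0.12 1.3 0.043 0 [0.639 0.509 0.122]
0.12 1.56 0.037 0 [0.639 0.509 0.122]
0.12 1.82 0.047 0 [0.638 0.51  0.121]
0.12 2.08 0.069 0 [0.735 0.318 0.144]
0.12 2.34 0.056 0 [0.735 0.347 0.122]
0.12 2.6 0.048 0 [0.736 0.365 0.133]
0.12 2.86 0.05 0 [0.736 0.374 0.132]
0.12 3.12 0.054 0 [0.736 0.374 0.132]
0.087 0.0 0.053 0 [0.735 0.35  0.155]
0.087 0.26 0.047 0 [0.736 0.374 0.132]
0.087 0.52 0.049 0 [0.625 0.502 0.103]
0.087 0.78 0.028 0 [0.625 0.502 0.103]
0.087 1.04 0.015 0 [0.597 0.496 0.089]
0.087 1.3 0.019 0 [0.597 0.496 0.089]
0.087 1.56 0.02 0 [0.597 0.496 0.089]
0.087 1.82 0.014 0 [0.597 0.496 0.089]
0.087 2.08 0.028 0 [0.595 0.499 0.091]
0.087 2.34 0.05 0 [0.597 0.496 0.089]
0.087 2.6 0.048 0 [0.736 0.365 0.133]
0.087 2.86 0.05 0 [0.736 0.374 0.132]
0.087 3.12 0.054 0 [0.736 0.374 0.132]
```

Request:
apply_moves:
  steps:
    - [0, 0, -0.009, 1, 9, 40, 1]
    - [0, 0, -0.009, 1, 9, 80, 1]
    - [0, 0, -0.009, 1, 9, 115, 1]
    - [0, 0, -0.009, 1, 9, 145, 1]
    - [0, 0, -0.009, 1, 9, 167, 1]
    - [0, 0, -0.009, 1, 9, 167, 1]
    - [0, 0, -0.009, 1, 9, 167, 1]
    - [0, 0, -0.009, 1, 9, 167, 1]

```text
time: 3.75
ee_pos: [0.5899, 0.3799, 0.0346]
eef_rot: [0.023, 1.0, 0.001, 0.002]
ft_force: [0.3, -0.7, 0.3]
width: 0.0871
grip_force: 0.0
```

Request:
apply_moves:
  steps:
    - [0, 0, 0, 0, 0, 0, -1]
    - [0, 0, 0, 0, 0, 0, -1]
    - [0, 0, 0, 0, 0, 0, -1]
    - [0, 0, 0, 0, 0, 0, -1]
    - [0, 0, 0, 0, 0, 0, -1]
    - [0, 0, 0, 0, 0, 0, -1]
    - [0, 0, 0, 0, 0, 0, -1]
    - [0, 0, 0, 0, 0, 0, -1]

```text
time: 4.42
ee_pos: [0.5883, 0.3801, 0.0315]
eef_rot: [0.022, 1.0, -0.0, -0.0]
ft_force: [-1.2, 0.8, -0.8]
width: 0.0417
grip_force: 0.0
```

Request:
apply_moves:
  steps:
    - [0, 0, 0, 0, 0, 0, -1]
    - [0, 0, 0, 0, 0, 0, -1]
    - [0, 0, 0, 0, 0, 0, -1]
    - [0, 0, 0, 0, 0, 0, -1]
    - [0, 0, 0, 0, 0, 0, -1]
    - [0, 0, 0, 0, 0, 0, -1]

```text
time: 4.92
ee_pos: [0.5883, 0.3801, 0.0315]
eef_rot: [0.022, 1.0, -0.0, -0.0]
ft_force: [-0.2, 0.5, -0.9]
width: 0.0328
grip_force: 14.9
```

```bash
python3 - <<'E'
from h import *
print(rel([.588,.38,.2],3.0985)); print(rel([.5237,.12,.2],3.0985))
E
```

```text
(array([-0.    , -0.    , -0.0006]), array([ 3.000e-01, -1.000e-01, -1.685e+02]))
(array([-0.    , -0.    , -0.0006]), array([  53.1, -262.7, -168.5]))
```

Request:
apply_moves:
  steps:
    - [0, 0, 0, 0, 0, -30, -1]
    - [0, 0, 0, 0, 0, -70, -1]
    - [0, 0, 0, 0, 0, -110, -1]
    - [0, 0, 0, 0, 0, -130, -1]
    - [0, 0, 0, 8, -40, -130, -1]
    - [0, 0, 0, 16, -80, -130, -1]
    - [0, 0, 0, 24, -120, -130, -1]
    - [0, 0, 0, 32, -160, -130, -1]
    - [0, 0, 0, 40, -200, -130, -1]
    - [0, 0, 0, 48, -235, -130, -1]
    - [0, 0, 0, 53, -263, -130, -1]
    - [0, 0, 0, 53, -263, -130, -1]
    - [0, 0, 0, 53, -263, -130, -1]
    - [0, 0, 0, 53, -263, -130, -1]
    - [0, 0, 0, 53, -263, -130, -1]
    - [0, 0, 0, 53, -263, -130, -1]

```text
time: 6.25
ee_pos: [0.5237, 0.1212, 0.1615]
eef_rot: [0.021, 1.0, 0.0, -0.0]
ft_force: [0.1, 0.4, -1.9]
width: 0.0326
grip_force: 14.9
```

```bash
python3 - <<'E'
from h import *
print(r.read_state()['ee_pos'],r.read_state()['width'],rel([.5237,.12,.0435],3.0985))
c=cam('wrist'); save('w2',c['pixels']); P=cloud(c)
a=-.0431;o=np.array([.5511,.0588])
q=(P[...,:2]-o)@np.array([[np.cos(a),-np.sin(a)],[np.sin(a),np.cos(a)]]);z=P[...,2]
m=(abs(z-.036)<.004)&(abs(q[...,1]-.06)<.04)&(abs(q[...,0]+.03)<.04)
k=q[m];print('rim',m.sum(),k.min(0),k.max(0)) if m.any() else 0
m=(z>.11)&(z<.2)&(np.hypot(q[...,0]+.03,q[...,1]-.06)<.022); k=q[m]; print('cell',m.sum(),k.min(0),k.max(0)) if m.any() else 0
E
```

```text
[0.52371264 0.12115114 0.16154659] 0.03261779913688433 (array([ 0.0006, -0.0001,  0.0016]), array([ -0. ,  -1.2, 118. ]))
rim 642 [-0.05513182  0.0344413 ] [-0.00304489  0.08669536]
cell 3158 [-0.04766157  0.04095366] [-0.01450573  0.07911848]
```

View pics/w2.png

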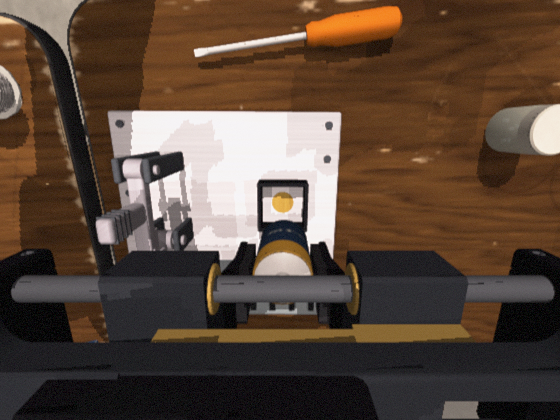

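The wrist view shows the held cell at (283,245) lined up with the well at (283,205). The measured rim centre agrees with the model to about 1 mm, so I'm lowering it.

Request:
apply_moves:
  steps:
    - [0, 0, 0, -1.5, -0.5, 30, -1]
    - [0, 0, 0, -1.5, -0.5, 60, -1]
    - [0, 0, 0, -1.5, -0.5, 75, -1]
    - [0, 0, 0, -1.5, -0.5, 75, -1]
    - [0, 0, 0, -1.5, -0.5, 85, -1]
    - [0, 0, 0, -1.5, -0.5, 95, -1]
    - [0, 0, 0, -1.5, -0.5, 105, -1]
    - [0, 0, 0, -1.5, -0.5, 112, -1]
    - [0, 0, 0, -1.5, -0.5, 117, -1]
    - [0, 0, 0, -1.5, -0.5, 117, -1]
    - [0, 0, 0, -1.5, -0.5, 117, -1]
    - [0, 0, 0, -1.5, -0.5, 117, -1]

```text
time: 7.3
ee_pos: [0.5255, 0.1191, 0.0449]
eef_rot: [0.022, 1.0, -0.0, 0.0]
ft_force: [0.4, 0.0, 0.2]
width: 0.0325
grip_force: 15.0
```

Request:
apply_moves:
  steps:
    - [0, 0, 0, 0, 0, 1, 0.3]
    - [0, 0, 0, 0, 0, 1, 0.3]
    - [0, 0, 0, 0, 0, 1, 0.3]
    - [0, 0, 0, 0, 0, 1, 0.3]
    - [0, 0, 0, 0, 0, 1, 0.3]
    - [0, 0, 0, 0, 0, 0, 0.3]
    - [0, 0, 0, 0, 0, -20, 0.3]
    - [0, 0, 0, 0, 0, -50, 0.3]
    - [0, 0, 0, 0, 0, -90, 0.3]
    - [0, 0, 0, 0, 0, -130, 0.3]
    - [0, 0, 0, 0, 0, -130, 0.3]
    - [0, 0, 0, 0, 0, -130, 0.3]

```text
time: 8.3
ee_pos: [0.5266, 0.1194, 0.1768]
eef_rot: [0.022, 1.0, -0.0, 0.002]
ft_force: [-0.5, 0.0, -0.1]
width: 0.057
grip_force: 0.0
```

```bash
python3 - <<'E'
from h import *
a=-.0431;o=np.array([.5511,.0588]);M=np.array([[np.cos(a),-np.sin(a)],[np.sin(a),np.cos(a)]])
for n in('scene','wrist','top'):
    c=cam(n);P=cloud(c);q=(P[...,:2]-o)@M;z=P[...,2]
    if n=='wrist': save('w3',c['pixels'])
    m=(z>.055)&(z<.085)&(np.hypot(q[...,0]+.03,q[...,1]-.06)<.04); k=np.c_[q[m],z[m]]
    if m.any():print(n,'cell',m.sum(),k.min(0).round(4),k.max(0).round(4),np.median(k,0).round(4))
    m=(z>.115)&(z<.16)&(abs(q[...,0]+.04)<.025)&(abs(q[...,1]+.06)<.02); k=np.c_[q[m],z[m]]
    if m.any():print(n,'tab',m.sum(),k.min(0).round(4),k.max(0).round(4))
t=lambda x,y:o+M@np.array([x,y])
for p,z in(((-.04,-.06),.19),((-.04,-.06),.108)): print(rel([*t(*p),z],3.0985))
E
```

```text
scene cell 104 [-0.0473  0.0445  0.0552] [-0.0131  0.0758  0.0699] [-0.0349  0.0625  0.0656]
scene tab 71 [-0.0507 -0.0665  0.1152] [-0.0265 -0.0515  0.1415]
wrist cell 929 [-0.0446  0.0426  0.0552] [-0.0116  0.0749  0.0727] [-0.0299  0.0593  0.0686]
wrist tab 922 [-0.0498 -0.066   0.115 ] [-0.0297 -0.0523  0.143 ]
top cell 57 [-0.0455  0.0427  0.0591] [-0.025   0.0751  0.0755] [-0.0341  0.0591  0.0677]
(array([-0.0006, -0.0015, -0.0008]), array([  11. , -118.7,  -16.4]))
(array([-0.0006, -0.0015, -0.0008]), array([  10.9, -118.7,   65.6]))
```

View pics/w3.png

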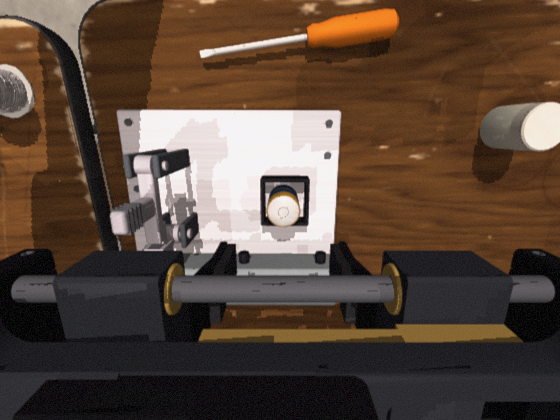

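The cell stands upright in the well at (284,210), with its top at z≈0.072 m and within about 1 mm of centre. The tab at (135,218) is where the model predicts. Next is the catch.

Request:
apply_moves:
  steps:
    - [0, 0, 0, 4, -35, -20, 0.3]
    - [0, 0, 0, 8, -75, -20, 0.3]
    - [0, 0, 0, 11, -110, -20, 0.3]
    - [0, 0, 0, 11, -118, -20, 0.3]
    - [0, 0, 0, 11, -118, -20, 0.3]
    - [0, 0, 0, 11, -118, -20, 0.3]
    - [0, 0, 0, 11, -118, -20, 0.3]
    - [0, 0, 0, 11, -118, 10, 0.3]
    - [0, 0, 0, 11, -118, 40, 0.3]
    - [0, 0, 0, 11, -118, 58, 0.3]
    - [0, 0, 0, 11, -118, 66, 0.3]
    - [0, 0, 0, 11, -118, 66, 0.3]
    - [0, 0, 0, 11, -118, 66, 0.3]
    - [0, 0, 0, 11, -118, 66, 0.3]
  force: 8

```text
time: 9.62
ee_pos: [0.51, 0.0024, 0.1098]
eef_rot: [0.021, 1.0, 0.0, 0.001]
ft_force: [0.3, -0.1, -0.3]
width: 0.0567
grip_force: 0.0
```

Request:
apply_moves:
  steps:
    - [0, 0, 0, 0, 0, 0, -1]
    - [0, 0, 0, 0, 0, 0, -1]
    - [0, 0, 0, 0, 0, 0, -1]
    - [0, 0, 0, 0, 0, 0, -1]
    - [0, 0, 0, 0, 0, 0, -1]
    - [0, 0, 0, 0, 0, 0, -1]
    - [0, 0, 0, 0, 0, 0, -1]
    - [0, 0, 0, 0, 0, 0, -1]
    - [0, 0, 0, 0, 0, 0, -1]
    - [0, 0, 0, 0, 0, 0, -1]
    - [0, 0, 0, 0, 0, 0, -1]
    - [0, 0, 0, 0, 0, 0, -1]

```text
time: 10.62
ee_pos: [0.5092, 0.0015, 0.1085]
eef_rot: [0.022, 1.0, -0.0, 0.0]
ft_force: [0.0, -0.9, -0.0]
width: 0.012
grip_force: 8.0
```

```bash
python3 - <<'E'
from h import *
a=-.0431;o=np.array([.5511,.0588]);M=np.array([[np.cos(a),-np.sin(a)],[np.sin(a),np.cos(a)]])
s=r.read_state();print(s['ee_pos'],M.T@(s['ee_pos'][:2]-o),s['width'],s['grip_force'],s['joint_positions'].round(2))
for j in np.arange(0,2.21,.1):
    t=j+np.arctan2(42,35);rad=np.hypot(42,35)
    print(round(j,1),np.round([-(rad*np.cos(t)-35),-(rad*np.sin(t)-42)],0)) # tool x,z shift
E
```

```text
[0.50916539 0.00149198 0.10853223] [-0.03942645 -0.05906163] 0.011950145167565448 8.000030757975765 [ 0.74  0.31 -0.95  1.86  0.29  1.11  1.22]
0.0 [ 0. -0.]
0.1 [ 4. -3.]
0.2 [ 9. -6.]
0.3 [14. -8.]
0.4 [ 19. -10.]
0.5 [ 24. -12.]
0.6 [ 30. -12.]
0.7 [ 35. -13.]
0.8 [ 41. -12.]
0.9 [ 46. -12.]
1.0 [ 51. -10.]
1.1 [57. -8.]
1.2 [61. -6.]
1.3 [66. -3.]
1.4 [70.  0.]
1.5 [74.  4.]
1.6 [78.  8.]
1.7 [81. 13.]
1.8 [84. 17.]
1.9 [86. 22.]
2.0 [88. 28.]
2.1 [89. 33.]
2.2 [90. 38.]
```

Request:
apply_moves:
  steps:
    - [0, 0, 0, 4, 0, -3, -1]
    - [0, 0, 0, 9, 0, -6, -1]
    - [0, 0, 0, 14, 0, -8, -1]
    - [0, 0, 0, 19, 0, -10, -1]
    - [0, 0, 0, 24, 0, -12, -1]
    - [0, 0, 0, 30, 0, -12, -1]
    - [0, 0, 0, 35, 0, -13, -1]
    - [0, 0, 0, 41, 0, -12, -1]
    - [0, 0, 0, 46, 0, -12, -1]
    - [0, 0, 0, 51, 0, -10, -1]
    - [0, 0, 0, 57, 0, -8, -1]
    - [0, 0, 0, 61, 0, -6, -1]
    - [0, 0, 0, 66, 0, -3, -1]
    - [0, 0, 0, 70, 0, 0, -1]
    - [0, 0, 0, 74, 0, 4, -1]
    - [0, 0, 0, 78, 0, 8, -1]
    - [0, 0, 0, 81, 0, 13, -1]
    - [0, 0, 0, 84, 0, 17, -1]
    - [0, 0, 0, 84, 0, 17, -1]
    - [0, 0, 0, 84, 0, 17, -1]

```text
time: 12.28
ee_pos: [0.425, 0.0055, 0.0912]
eef_rot: [0.022, 1.0, 0.0, -0.0]
ft_force: [4.3, -0.7, -3.9]
width: 0.012
grip_force: 8.0
```

```bash
python3 - <<'E'
from h import *
s=r.read_state();print(s['ee_pos'],s['width'],s['grip_force'],s['joint_positions'].round(2))
c=cam('scene'); save('s2',cv2.resize(c['pixels'][155:285,235:375],None,fx=4,fy=4,interpolation=cv2.INTER_CUBIC))
E
```

```text
[0.42497671 0.00546369 0.09117508] 0.012010483361433904 7.999761445680633 [ 0.87  0.11 -1.01  2.07  0.11  1.01  1.34]
```

View pics/s2.png

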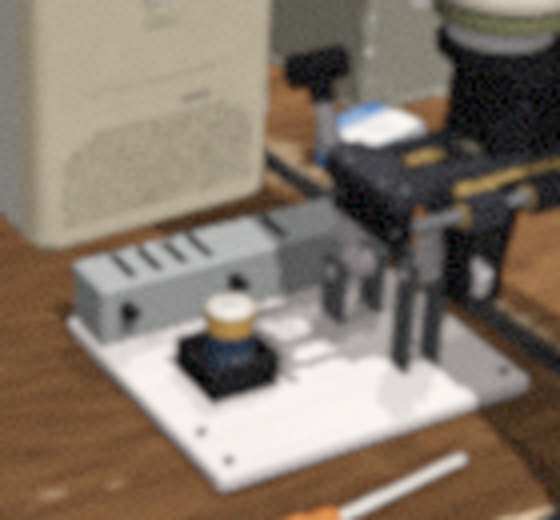

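The cell is still in the well at (230,320) and the catch bar now stands up between the front cheeks at (425,265), with the tab in the fingers. I'll release so it falls to its stop.

Request:
apply_moves:
  steps:
    - [0, 0, 0, 3, 0, 6, -1]
    - [0, 0, 0, 3, 0, 6, -1]
    - [0, 0, 0, 3, 0, 6, 0.2]
    - [0, 0, 0, 3, 0, 6, 0.2]
    - [0, 0, 0, 3, 0, 6, 0.2]
    - [0, 0, 0, 3, 0, 6, 0.2]
    - [0, 0, 0, 3, 0, 6, 0.2]
    - [0, 0, 0, 3, 0, 6, 0.2]
    - [0, 0, 0, 0, 0, -30, 0.3]
    - [0, 0, 0, 0, 0, -70, 0.3]
    - [0, 0, 0, 0, 0, -110, 0.3]
    - [0, 0, 0, 0, 0, -145, 0.3]
    - [0, 0, 0, 0, 0, -145, 0.3]
    - [0, 0, 0, 0, 0, -145, 0.3]

```text
time: 13.5
ee_pos: [0.4262, 0.0052, 0.2381]
eef_rot: [0.022, 1.0, -0.001, 0.002]
ft_force: [-0.2, -0.1, -0.7]
width: 0.0564
grip_force: 0.0
```

```bash
python3 - <<'E'
from h import *
a=-.0431;o=np.array([.5511,.0588]);M=np.array([[np.cos(a),-np.sin(a)],[np.sin(a),np.cos(a)]])
ims=[]
for n in('scene','wrist'):
    c=cam(n);P=cloud(c);q=(P[...,:2]-o)@M;z=P[...,2]
    m=(z>.06)&(z<.16)&(q[...,0]>-.17)&(q[...,0]<-.06)&(abs(q[...,1]+.06)<.012); k=np.c_[q[m],z[m]]
    print(n,m.sum(),k.min(0).round(3),k.max(0).round(3)) if m.any() else 0
    for zz in np.arange(.06,.16,.01):
        kk=k[(k[:,2]>=zz)&(k[:,2]<zz+.01)]
        if len(kk): print('  z',zz.round(2),len(kk),kk[:,0].min().round(3),kk[:,0].max().round(3))
    m=(z>.16)&(z<.21)&(q[...,0]>0)&(q[...,0]<.09)&(abs(q[...,1]+.06)<.04); k=np.c_[q[m],z[m]]
    if m.any(): print('handle',m.sum(),k.min(0).round(4),k.max(0).round(4))
    ims.append(c['pixels'] if n=='wrist' else c['pixels'][155:285,235:375])
save('s3',np.hstack([cv2.resize(ims[0],(400,371)),cv2.resize(ims[1],(400,300))[np.clip(np.arange(371),0,299)]]))
t=lambda x,y:o+M@np.array([x,y])
for z in(.24,.157): print(rel([*t(.061,-.0595),z],3.0985))
E
```

```text
scene 306 [-0.144 -0.072  0.061] [-0.066 -0.048  0.15 ]
  z 0.06 16 -0.086 -0.067
  z 0.07 21 -0.139 -0.072
  z 0.08 45 -0.143 -0.079
  z 0.09 64 -0.144 -0.066
  z 0.1 56 -0.128 -0.083
  z 0.11 30 -0.113 -0.089
  z 0.12 18 -0.114 -0.098
  z 0.13 27 -0.121 -0.1
  z 0.14 28 -0.119 -0.105
  z 0.15 1 -0.112 -0.112
handle 172 [ 0.0444 -0.0842  0.1601] [ 0.0713 -0.0365  0.189 ]
wrist 984 [-0.143 -0.072  0.061] [-0.066 -0.048  0.152]
  z 0.06 14 -0.085 -0.072
  z 0.07 22 -0.085 -0.067
  z 0.08 38 -0.143 -0.071
  z 0.09 307 -0.143 -0.066
  z 0.1 207 -0.132 -0.077
  z 0.11 88 -0.118 -0.085
  z 0.13 34 -0.12 -0.098
  z 0.14 230 -0.12 -0.101
  z 0.15 44 -0.113 -0.109
(array([-0.0003, -0.0009, -0.0009]), array([-184.9,   -0.4,   -4.4]))
(array([-0.0003, -0.0009, -0.0009]), array([-185. ,   -0.4,   78.6]))
```

View pics/s3.png

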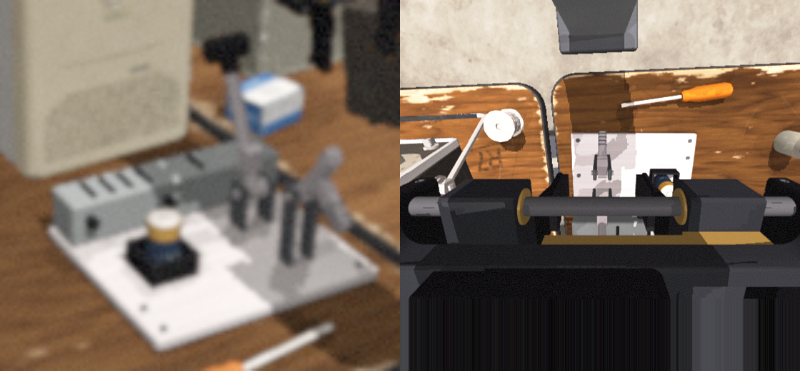

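The catch has gone fully over: tab at x≈−0.14, z≈0.09 m, nose up at z≈0.15 m. The cell is upright in the well at (163,235) and the lever is at rest. Next is the handle.

Request:
apply_moves:
  steps:
    - [0, 0, 0, -30, -0.5, -10, 0.6]
    - [0, 0, 0, -70, -0.5, -10, 0.6]
    - [0, 0, 0, -110, -0.5, -10, 0.6]
    - [0, 0, 0, -150, -0.5, -10, 0.6]
    - [0, 0, 0, -178, -0.5, -10, 0.6]
    - [0, 0, 0, -185, -0.5, -10, 0.6]
    - [0, 0, 0, -185, -0.5, -10, 0.6]
    - [0, 0, 0, -185, -0.5, -10, 0.6]
    - [0, 0, 0, -185, -0.5, -10, 0.6]
    - [0, 0, 0, -185, -0.5, 15, 0.6]
    - [0, 0, 0, -185, -0.5, 45, 0.6]
    - [0, 0, 0, -185, -0.5, 68, 0.6]
    - [0, 0, 0, -185, -0.5, 78, 0.6]
    - [0, 0, 0, -185, -0.5, 78, 0.6]
    - [0, 0, 0, -185, -0.5, 78, 0.6]
    - [0, 0, 0, -185, -0.5, 78, 0.6]
  force: 30

```text
time: 14.93
ee_pos: [0.6107, -0.0031, 0.1605]
eef_rot: [0.022, 1.0, -0.0, 0.001]
ft_force: [-0.2, -0.1, 0.1]
width: 0.0698
grip_force: 0.0
```

Request:
apply_moves:
  steps:
    - [0, 0, 0, 0, 0, 0, -1]
    - [0, 0, 0, 0, 0, 0, -1]
    - [0, 0, 0, 0, 0, 0, -1]
    - [0, 0, 0, 0, 0, 0, -1]
    - [0, 0, 0, 0, 0, 0, -1]
    - [0, 0, 0, 0, 0, 0, -1]
    - [0, 0, 0, 0, 0, 0, -1]
    - [0, 0, 0, 0, 0, 0, -1]
    - [0, 0, 0, 0, 0, 0, -1]
    - [0, 0, 0, 0, 0, 0, -1]

```text
time: 15.77
ee_pos: [0.6102, -0.0033, 0.1587]
eef_rot: [0.022, 1.0, -0.0, 0.0]
ft_force: [1.1, -0.5, 2.4]
width: 0.0438
grip_force: 30.0
```

```bash
python3 - <<'E'
from h import *
a=-.0431;o=np.array([.5511,.0588]);M=np.array([[np.cos(a),-np.sin(a)],[np.sin(a),np.cos(a)]])
s=r.read_state();print(s['ee_pos'],M.T@(s['ee_pos'][:2]-o),s['width'],s['grip_force'],s['joint_positions'].round(2))
for j in np.arange(0,1.01,.05): print(round(j,2),np.round([140*(np.sin(.45)-np.sin(.45-j)),-140*(np.cos(.45-j)-np.cos(.45))],1))
E
```

```text
[ 0.61017813 -0.0032937   0.15866439] [ 0.06169868 -0.05949056] 0.04380934741433856 30.000316556543112 [ 0.65  0.52 -0.97  1.55  0.44  1.31  1.16]
0.0 [ 0. -0.]
0.05 [ 6.4 -2.9]
0.1 [12.9 -5.4]
0.15 [19.5 -7.7]
0.2 [26.3 -9.6]
0.25 [ 33.1 -11.1]
0.3 [ 40.  -12.4]
0.35 [ 46.9 -13.2]
0.4 [ 53.9 -13.8]
0.45 [ 60.9 -13.9]
0.5 [ 67.9 -13.8]
0.55 [ 74.9 -13.2]
0.6 [ 81.8 -12.4]
0.65 [ 88.7 -11.1]
0.7 [95.5 -9.6]
0.75 [102.3  -7.7]
0.8 [108.9  -5.4]
0.85 [115.4  -2.9]
0.9 [121.8  -0. ]
0.95 [128.    3.2]
1.0 [134.1   6.7]
```

Request:
apply_moves:
  steps:
    - [0, 0, 0, 6, 0, -3, -1]
    - [0, 0, 0, 13, 0, -5, -1]
    - [0, 0, 0, 20, 0, -8, -1]
    - [0, 0, 0, 26, 0, -10, -1]
    - [0, 0, 0, 33, 0, -11, -1]
    - [0, 0, 0, 40, 0, -12, -1]
    - [0, 0, 0, 47, 0, -13, -1]
    - [0, 0, 0, 54, 0, -14, -1]
    - [0, 0, 0, 61, 0, -14, -1]
    - [0, 0, 0, 68, 0, -14, -1]
    - [0, 0, 0, 75, 0, -13, -1]
    - [0, 0, 0, 82, 0, -12, -1]
    - [0, 0, 0, 89, 0, -11, -1]
    - [0, 0, 0, 95, 0, -10, -1]
    - [0, 0, 0, 102, 0, -8, -1]
    - [0, 0, 0, 109, 0, -5, -1]
    - [0, 0, 0, 115, 0, -3, -1]
    - [0, 0, 0, 120, 0, -1, -1]
    - [0, 0, 0, 123, 0, 0, -1]
    - [0, 0, 0, 123, 0, 0, -1]

```text
time: 17.43
ee_pos: [0.488, 0.0023, 0.1587]
eef_rot: [0.022, 1.0, 0.0, 0.002]
ft_force: [9.6, 2.0, -3.4]
width: 0.0439
grip_force: 30.0
```

Request:
apply_moves:
  steps:
    - [0, 0, 0, 0, 0, 0, -1]
    - [0, 0, 0, 0, 0, 0, -1]
    - [0, 0, 0, 0, 0, 0, -1]
    - [0, 0, 0, 0, 0, 0, -1]
    - [0, 0, 0, 0, 0, 0, -1]
    - [0, 0, 0, 0, 0, 0, -1]

```text
time: 17.93
ee_pos: [0.488, 0.0023, 0.1586]
eef_rot: [0.022, 1.0, 0.0, 0.001]
ft_force: [9.1, 0.9, -1.9]
width: 0.0438
grip_force: 30.0
```

```bash
python3 - <<'E'
from h import *
a=-.0431;o=np.array([.5511,.0588]);M=np.array([[np.cos(a),-np.sin(a)],[np.sin(a),np.cos(a)]])
s=r.read_state();print(s['ee_pos'],M.T@(s['ee_pos'][:2]-o),s['width'],s['grip_force'],s['ft_force'])
c=cam('scene');P=cloud(c);q=(P[...,:2]-o)@M;z=P[...,2]
m=(z>.055)&(z<.085)&(np.hypot(q[...,0]+.03,q[...,1]-.06)<.04); k=np.c_[q[m],z[m]];print('cell',k.min(0).round(3),k.max(0).round(3))
m=(z>.07)&(z<.1)&(q[...,0]<-.12)&(q[...,0]>-.17)&(abs(q[...,1]+.06)<.012); print('tab at stop pts',m.sum())
save('s4',cv2.resize(c['pixels'][155:285,235:375],None,fx=4,fy=4,interpolation=cv2.INTER_CUBIC))
E
```

```text
[0.48796323 0.00233863 0.15863393] [-0.06064541 -0.05912929] 0.04379720615923025 29.999674195423722 [ 9.05278704  0.86311914 -1.85193691]
cell [-0.045  0.044  0.055] [-0.012  0.075  0.069]
tab at stop pts 68
```

View pics/s4.png

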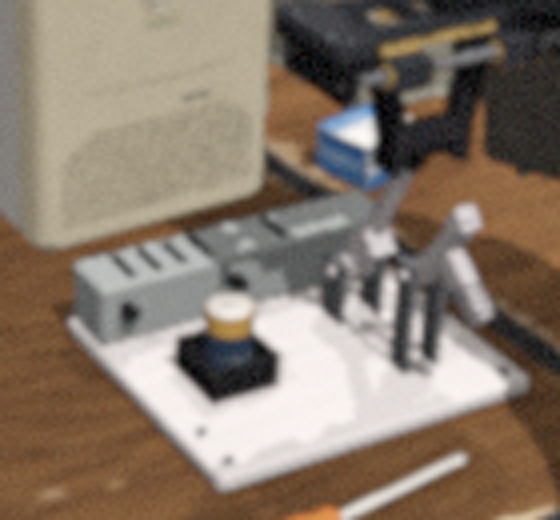

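The handle at (425,135) is gripped with the lever leaning forward. The wrist reads 9 N, more than the spring's 5 N, so it is against the stop. The catch is over at (465,270) and the cell is in the well at (230,330). Handing in.

```bash
python3 -c "
from bench import r
print(r.close_job())"
```

```text
the job is handed in; nothing more can be done
None
```

I handed the job in with the cell released upright in the well, the catch flipped over to its stop, and the lever held at its forward stop by the handle with a 30 N grip; the hand-in returned no verdict.

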